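# Unclip the top reservoir liner from a nested stack and clip it into its holder

### The arm

A 6-joint arm with a two-finger parallel gripper is mounted at the origin on a cart in front of the work surface, level with it; the furniture and walls round the work are solid. World frame = base frame: x ahead of the robot, y to its left, z up, the work surface at z = 0. Lengths are in m, angles in rad, forces in N, time in s.
With the tool pointing down it reaches from about 0.25 to 0.775 m from the base axis. Payload 4 kg.
Tool frame: the origin (TCP) lies on the centre line of the jaws, within the pads' length; the fingertips stand 8 mm ahead of it and the grasp point (between the pads) lies 11 mm behind it; z points along the fingers, y is the direction in which the jaws open and shut (so a half turn about z gives the same grasp; the last joint's range is limited). The gripper opens to 94 mm and grips with 3 to 60 N. Pads are 16 mm wide; open, the fingers measure 119 mm over their backs; the gripper's body (75 mm by 177 mm) begins 78 mm behind the grasp point.
Start: joints at [1.123, 0.087, 1.371, -0, 1.684, -0.103], TCP at [0.186, 0.518, 0.214] pointing down, gripper open.
Joint ranges: [-3.1, 3.1], [-0.76, 2.03], [0.27, 2.55], [-1.08, 4.22], [0.17, 2.65], [-2.57, 2.57]. Speed limits (rad/s): [2.79, 2.79, 3.14, 3.14, 3.14, 3.14].

### API

Orientations are given as [roll, pitch, yaw] about the fixed x, y, z axes, in that order (R = Rz(yaw) Ry(pitch) Rx(roll)).
In Python, from bench import * gives the robot as it stands.
- The arm moves only by the tool step_arm, never from a script. Its argument "steps" is a list of rows, each an object of numbers: "jaw": the opening, from 0 (shut) to 1 (fully open); "tx", "ty", "tz": the shift along the tool's x, y, z in m; "ax", "ay", "az": the turn, a rotation vector about the tool's x, y, z in rad. In form: [{"jaw": .., "tx": .., "ty": .., "tz": .., "ax": .., "ay": .., "az": ..}, ...]. A call has 1 to 8 rows; each row is the pose to reach, as a shift and turn from the pose measured when the call began, along the tool's axes at that moment; what a row does not reach only later rows make up. A row lasts 1/10 s, in which the tool goes at most 50 mm and 8.59 degrees, less where a joint would pass 70% of its speed; a pose out of reach is approached as far as the arm can. A call with a gripper value outside its range is refused whole. The fingers move at their own pace and stop on an object; the grip force is fixed at half the most. Time passes only in rows, so rows that repeat a pose let the fingers close. It gives the time, the measured TCP pose, the force and the opening at its end, in the units of the state.
- get_obs(): the state, without advancing time (a new reading comes with each control period).
- snapshot(name): name is "scene" or "top"; returns (picture, depth): 400x640x3 uint8, red, green, blue; 400x640 float32, m along the optical axis (not along the pixel's ray), 0 where there is no reading.
- camera_model(name): a dict with "intrinsics" (3x3 intrinsics, pixels), "origin" and "orientation" of the camera in the world. Camera axes: x right, y down, z forward; pixel columns grow to the right and rows downward; lengths in m; the calibration is good to about 2 mm. A picture is of the moment at which its call begins. camera_model takes no time and is no camera call.
- close_job(): hands the job in, once; it reports no verdict.
Trained networks look in the newest picture that a camera, given by its name, has taken for a name from the list of things; names that differ only in an ending like _2 or _b are one class to them, and where a whole thing is asked for, a point or a joint stands for the part that bears it (a point fixed in the world has none). Each returns a list of dicts, best first, with "confidence" (0 to 1); they miss things now and then, are a little off and sometimes report something else, mostly with a low value. They report only what shows in the picture. A call takes as long as a camera call.
- silhouettes(camera, query): "pixels" (400x640 bool, what is visible of it) and "rect" ([left, top, right, bottom] in pixels, round what is visible of it).
The state is a dict: "time": time; "joint_positions": joint angles; "qvel": joint speeds; "joint_torque": joint torques, N m; "tool_pos": TCP position; "ee_rot": TCP orientation; "wrist_force": force on the tool from outside, world axes, zero at the start; "wrist_torque": the same for the moment, N m; "width": finger opening in m.
Only numpy, scipy, OpenCV 4.12 (cv2) and the standard library are available. Lean on these libraries where they do the work, as an engineer would, in place of code of your own. Each camera call takes 0.05 s, during which the arm holds its last target. There are 200 camera calls.

### The job

Fit a fresh liner in the empty reservoir holder: take the top one of the nested white liners by its tab, raising the tab end first so that its flange slips out from under the lip of the liner below, without lifting, tipping or dragging the rest of the stack. Put it in the holder flange-end first, under the lip of the high wall, and press its tab end down gently until it lies flat and clicks under the spring catch of the low wall. Let go and leave the other things on the bench where they are.

Things in the scene. Friction and masses are not known exactly. Their poses are not given: they have to be found in the camera images.
- liner_top: Uppermost of 3 alike nested white plastic trough liners, 40-85 g. Origin: centre of underside; x from tab end to lip end, z up. Walls 2 mm, sloping out 22 deg: floor 92 x 46 mm, rim 129 (x) x 83 (y) mm at z 46. A flange (z 14.2 to 16.7) runs round the outside to x +59.3/-59.5, y +-36.2 mm. Four corner posts inside up to z 26 carry the liner above.
- liner_top_tab (a point): Centre of the top liner's grip tab, at x -72.5, z 53.4 mm of the liner. The tab is a flat plate 38 mm wide, 8 mm thick, rising out of the -x rim and leaning outward 35 deg from vertical (top toward -x); its upper edge is 7 mm above this point along the slope. The next tab, 26 mm straight below, lets fingers straddle this one at most 19 mm deep from its upper edge.
- liner_top_flange (a point): Outer upper edge of the top liner's flange at the lip end, mid-width, at x +59.3, z 16.7 mm of the liner. In the stack it lies 0.8 mm under the lip of the liner below and 4.4 mm beyond its edge, with 1.4 mm play along x, so a straight lift takes the others along. Free by raising the tab end 10 to 20 deg about this edge, then drawing about 10 mm toward the tab end, then lifting.
- liner_next: The liner under the top one: same shape, axes and origin, 26 mm lower. It must stay in the stack.
- liner_next_lip (a point): Lower inner edge of the next liner's lip, mid-width, at x +54.9, z 43.5 mm of that liner: a 2.5 mm thick, 52 mm wide ledge that points inward (-x) from the rim at the +x end. Every liner has one; there is none at the tab end.
- liner_bottom: The lowest liner of the stack: same shape, axes and origin, loose on the worktop.
- holder: Grey holder for one liner, fixed, 140 x 96 x 32 mm. Origin: centre of underside; x from its low near wall to its high far wall. Inner floor at z 8; inner faces: far wall x +60.8 (32 high), near wall x -61 (22 high), sides y +-38.2 (22 high). Seated, the liner's origin is 8 mm above this origin, axes agreeing, tab over the near wall.
- holder_lip (a point): Lower inner edge of the lip on the holder's far wall, mid-width, at x +56, z 26.2 mm of the holder; lip 2.5 mm thick, 54 mm wide. The seated liner's flange lies 1.5 mm under it. Put the liner in with its tab end 8 to 12 deg high, flange end down on the inner floor, push it under the lip up to the wall, then lay it flat; pressed straight down it stands on the lip.
- catch (a joint): Spring catch in the middle of the holder's low near wall, m: 0 = sprung in (rest), up to 0.007 = pushed out, away from the liner. It holds the liner's tab-end flange down; pressing the tab end down with about 8 to 15 N makes the flange ride over the ramp until it clicks home and the catch springs back. The thin liner never needs more than 20 N and must not be forced.
- catch_nose (a point): Lower inner edge of the catch's nose, mid-width, at x -56.2, z 25.4 mm of the holder when sprung in. The nose is 26 mm wide with a steep ramp on top that rises outward to x -62, z 35 mm; a thumb plate behind it ends at z 42 mm. The seated liner's flange lies 0.7 mm under the nose.
- beaker: Small glass beaker, 57 x 53 x 70 mm, bystander. Origin under its centre.
- bottle_blue: Small capped bottle, 48 mm across, 97 mm high, bystander. Origin under its centre.
- timer: White bench timer, 62 x 62 x 18 mm, bystander. Origin under its centre.
- dish: Closed petri dish, 91 mm across, 15 mm high, bystander. Origin under its centre.

How it is judged:
By the outcome, as a careful person would: the job done as asked, in the order asked, and still so for the second after the job is handed in, with the robot touching nothing.
It also fails if it takes over 45 s, if anything falls off the work surface, if the arm or the gripper's body presses on something with over 40 N, if the wrist force passes 120 N, or if a joint passes its speed limit or range.

## Working session

There is one attempt and no reset: what is moved stays moved. The work goes in short steps, Python scripts to look and compute and a tool call to move; the robot and the scene stay as the last step left them, time stands still between calls to the robot, and variables do not carry over. Pictures are saved under pics/ and viewed, about 8 in all and at most 12, crops included, and the job is handed in when it is done.

Besides the shell and the picture viewer there is one more tool, called as a command line: name --argument value ..., lists and objects as JSON in quotes. step_arm: Moves the arm, as the interface text tells. Its arguments: {"type":"object","properties":{"steps":{"type":"array"}},"required":["steps"]}

```bash
mkdir -p pics; ls
cat > h.py <<'E'
from bench import *
import numpy as np, cv2
from scipy.spatial.transform import Rotation as R
def cam(n):
    m=camera_model(n); K=np.array(m["intrinsics"]); o=np.array(m["origin"]); q=np.array(m["orientation"])
    Rm=q if q.shape==(3,3) else (R.from_euler('xyz',q).as_matrix() if q.shape==(3,) else None)
    return K,o,Rm,q
def cloud(n,d):
    K,o,Rm,_=cam(n); v,u=np.mgrid[:400,:640]
    p=np.stack([(u-K[0,2])/K[0,0]*d,(v-K[1,2])/K[1,1]*d,d],-1)
    return p@Rm.T+o
def proj(n,P):
    K,o,Rm,_=cam(n); c=(np.atleast_2d(P)-o)@Rm; return (c/c[:,2:])@K.T
E
python3 - <<'E'
from h import *
for n in("scene","top"):
    print(n,camera_model(n))
    im,d=snapshot(n); np.save(f"{n}_d.npy",d); np.save(f"{n}_i.npy",im); cv2.imwrite(f"pics/{n}0.png",im[:,:,::-1])
    W=cloud(n,d)
    for q in("liner_top","holder","beaker","bottle_blue","timer","dish"):
        for r in silhouettes(n,q)[:3]:
            m=r["pixels"]&(d>0); P=W[m]
            print(q,round(r["confidence"],2),np.array(r["rect"]).tolist(), np.round(np.percentile(P,[2,50,98],axis=0),3).tolist() if len(P) else None)
print(get_obs())
E
```

```text
pics
scene {'intrinsics': array([[362.56633635,   0.        , 315.1153734 ],
       [  0.        , 362.56633635, 200.1364685 ],
       [  0.        ,   0.        ,   1.        ]]), 'origin': array([ 0.12884449, -0.5568654 ,  0.78432792]), 'orientation': array([-2.4513555 ,  0.00687922, -0.88327396])}
liner_top 0.83 [231.9, 142.5, 284.5, 180.1] [[0.518, -0.024, 0.05], [0.596, 0.038, 0.077], [0.654, 0.073, 0.109]]
holder 0.6 [320.4, 228.2, 388.2, 283.8] [[0.471, -0.391, 0.001], [0.546, -0.33, 0.008], [0.615, -0.27, 0.032]]
beaker 0.75 [353.7, 182.6, 374.5, 210.9] [[0.666, -0.285, -0.002], [0.69, -0.26, 0.041], [0.75, -0.21, 0.07]]
bottle_blue 0.73 [234.7, 139.9, 288.6, 179.7] [[0.518, -0.024, 0.001], [0.596, 0.038, 0.076], [0.658, 0.078, 0.108]]
bottle_blue 0.71 [376.3, 191.3, 399.6, 228.1] [[0.675, -0.355, -0.001], [0.685, -0.337, 0.057], [0.742, -0.311, 0.096]]
timer 0.9 [258.9, 217.9, 290.3, 245.2] [[0.436, -0.166, -0.002], [0.466, -0.134, 0.014], [0.505, -0.098, 0.018]]
timer 0.16 [235.5, 163.1, 289.4, 191.0] [[0.512, -0.03, -0.002], [0.563, -0.006, 0.03], [0.641, 0.05, 0.06]]
dish
[... 1064 characters left out ...]
457, 0.02]]
{'time': 0.7, 'joint_positions': array([ 1.12288199e+00,  8.71525641e-02,  1.37064886e+00,  5.89106012e-06,
        1.68361607e+00, -1.03126773e-01]), 'qvel': array([-3.93733759e-04, -2.12980086e-03,  3.65021062e-04,  5.13971043e-05,
       -1.32533148e-03, -5.09042631e-04]), 'joint_torque': array([-1.35670489e-03, -3.39896929e+01, -3.02526248e+01,  7.16755330e-02,
        2.34177365e-02, -4.07077891e-06]), 'tool_pos': array([0.18592724, 0.51765163, 0.21355781]), 'ee_rot': array([3.14141783e+00, 1.22087567e-05, 2.79680576e+00]), 'wrist_force': array([0.18049104, 0.02251829, 0.30153956]), 'wrist_torque': array([-0.01018913, -0.06339893,  0.04794945]), 'width': 0.09402607727736552}
```

Run:
```python
from h import *
a=np.load("scene_i.npy")[120:300,210:410]; b=np.load("top_i.npy")[130:270,180:400]
a=cv2.resize(a,(800,720)[:2],interpolation=cv2.INTER_CUBIC)[:300*2]
b=cv2.resize(b,(792,504),interpolation=cv2.INTER_CUBIC)
cv2.imwrite("pics/a.png",cv2.resize(a,(800,600))[:,:,::-1]); cv2.imwrite("pics/b.png",b[:,:,::-1])
```

```text
(no output)
```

View pics/a.png

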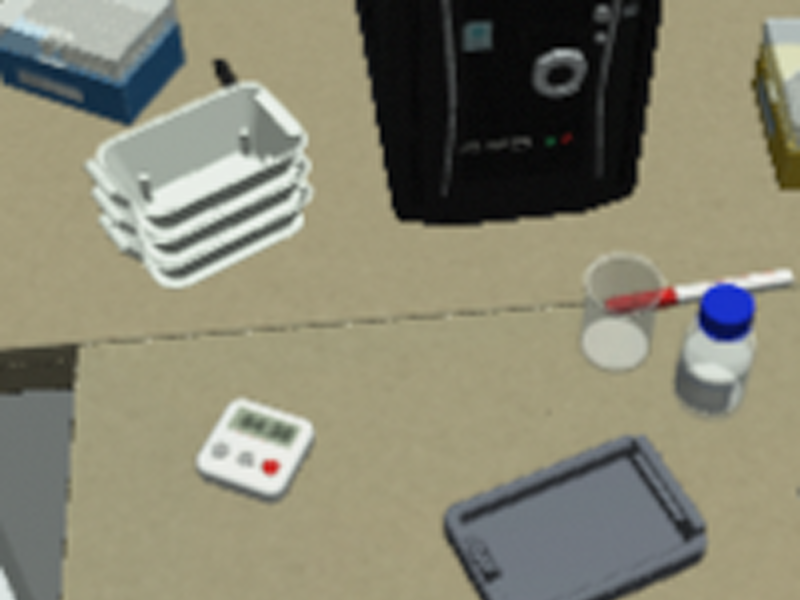

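View pics/b.png

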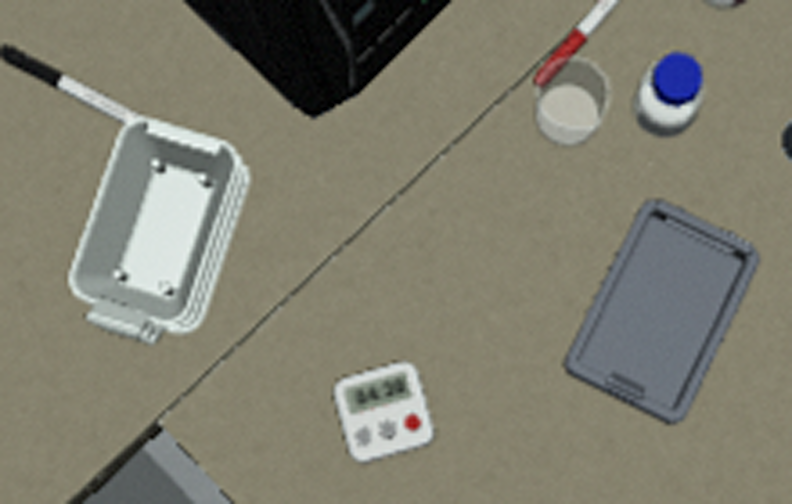

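View shows the stack (tab end toward robot, top view crop ~(125,325)), the holder (catch at ~(628,385), lip at upper right ~(700,228)), and all the bystanders. Both x axes point forward and right. Next I fit the poses.

Run:
```python
from h import *
from scipy.optimize import minimize
C={n:cloud(n,np.load(n+"_d.npy")) for n in("scene","top")}
for n in C:
    P=C[n].reshape(-1,3); P=P[np.load(n+"_d.npy").ravel()>0]
    box=lambda P,x0,x1,y0,y1,z0,z1:P[(P[:,0]>x0)&(P[:,0]<x1)&(P[:,1]>y0)&(P[:,1]<y1)&(P[:,2]>z0)&(P[:,2]<z1)]
    S=box(P,.48,.70,-.06,.11,.05,.12); Rm=box(S,0,1,-1,1,.085,.103)
    T=box(S,0,1,-1,1,.1045,.12)
    H=box(P,.44,.66,-.43,-.23,.018,.04)
    for nm,A,L in(("rim",Rm,1),("holder",H,2)):
        r=cv2.minAreaRect(A[:,:2].astype(np.float32)*1000); print(n,nm,len(A),r,"zmax",np.percentile(A[:,2],[50,95,99]))
    print("tab pts",len(T),T.mean(0) if len(T) else 0, np.percentile(T,[5,95],axis=0).round(4).tolist() if len(T) else 0)
    # per-candidate yaw profile in local axes
    for nm,A,c in(("rim",Rm,(.59,.03)),("holder",H,(.546,-.33))):
        best=None
        for yaw in np.radians(np.arange(-32,-12,.5)):
            u=np.array([np.cos(yaw),np.sin(yaw)]);v=np.array([-u[1],u[0]])
            y=(A[:,:2]-c)@v; x=(A[:,:2]-c)@u
            lo,hi=np.percentile(y,[1.5,98.5]); w=hi-lo
            s=np.mean(np.exp(-((y-lo)/.002)**2)+np.exp(-((y-hi)/.002)**2))
            if best is None or s>best[0]:
                best=(s,np.degrees(yaw),lo,hi,*np.percentile(x,[1,99]),(np.array(c)+u*np.mean(np.percentile(x,[1,99]))+v*(lo+hi)/2).round(4))
        print(n,nm,best)
```

```text
scene rim 414 ((612.0875244140625, 14.110603332519531), (90.32769012451172, 198.11953735351562), 71.4695816040039) zmax [0.09435331 0.09846423 0.10111761]
scene holder 664 ((577.037353515625, -344.453125), (95.90628051757812, 210.39947509765625), 64.96593475341797) zmax [0.02160273 0.03239464 0.03704037]
tab pts 47 [0.51800761 0.03905175 0.1089473 ] [[0.5117, 0.0227, 0.1048], [0.5252, 0.0572, 0.1126]]
scene rim (np.float64(0.11362711239965934), np.float64(-14.999999999999998), np.float64(-0.05229190639575671), np.float64(0.033470220447922104), np.float64(-0.07217976101556832), np.float64(0.06882544111952117), array([0.5859, 0.0213]))
scene holder (np.float64(0.14066797982464702), np.float64(-25.5), np.float64(-0.04666301100582817), np.float64(0.04616593068238528), np.float64(-0.07007113048305354), np.float64(0.06923183340441826), array([ 0.5455, -0.33  ]))
top rim 574 ((612.7996215820312, 15.594680786132812), (87.6172866821289, 204.65354919433594), 72.2743148803711) zmax [0.0951209  0.10041163 0.10188287]
top holder 620 ((578.8629150390625, -343.79278564453125), (95.13378143310547, 213.96546936035156), 64.39261627197266) zmax [0.02320675 0.03486143 0.03894518]
tab pts 84 [0.53006541 0.03602376 0.10996119] [[0.512, -0.0397, 0.1054], [0.6656, 0.0575, 0.114]]
top rim (np.float64(0.13229262381425116), np.float64(-16.5), np.float64(-0.04921745673252849), np.float64(0.03557713085944286), np.float64(-0.0643608470262632), np.float64(0.06755196031883166), array([0.5896, 0.023 ]))
top holder (np.float64(0.1377524837577681), np.float64(-26.5), np.float64(-0.04450429211935479), np.float64(0.04828011145561251), np.float64(-0.07103976798263578), np.float64(0.12347737869376554), array([ 0.5703, -0.34  ]))
```

```bash
cat > fit.py <<'E'
from h import *
from scipy.spatial import cKDTree
from scipy.optimize import least_squares
mm=1e-3
def patch(a,b,c,d,n=60):
    s,t=np.meshgrid(np.linspace(0,1,n),np.linspace(0,1,n)); s=s.ravel()[:,None];t=t.ravel()[:,None]
    a,b,c,d=map(np.array,(a,b,c,d)); return (1-s)*(1-t)*a+s*(1-t)*b+s*t*c+(1-s)*t*d
def ring(hx0,hy0,z0,hx1,hy1,z1,r=12):
    P=[]
    for sg in(1,-1):
        P.append(patch((sg*hx0,-hy0+r,z0),(sg*hx0,hy0-r,z0),(sg*hx1,hy1-r,z1),(sg*hx1,-hy1+r,z1)))
        P.append(patch((-hx0+r,sg*hy0,z0),(hx0-r,sg*hy0,z0),(hx1-r,sg*hy1,z1),(-hx1+r,sg*hy1,z1)))
    return np.vstack(P)
t35=np.radians(35); d=np.array([-np.sin(t35),0,np.cos(t35)]); nn=np.array([np.cos(t35),0,np.sin(t35)])
tc=np.array([-72.5,0,53.4])
def tabp():
    P=[]
    for k in(4,-4): 
        c=tc+nn*k; y=np.array([0,19,0]); P.append(patch(c-d*9-y,c-d*9+y,c+d*7+y,c+d*7-y))
    c=tc+d*7; P.append(patch(c-4*nn-y,c-4*nn+y,c+4*nn+y,c+4*nn-y)); return np.vstack(P)
LIN=np.vstack([ring(64.5,41.5,46,62.5,39.5,46),ring(62.5,39.5,46,45.7,22.7,4),ring(64.5,41.5,46,52,29,17),tabp(),
  patch((54.9,-26,46),(62.5,-26,46),(62.5,26,46),(54.9,26,46)),patch((-44,-21,2),(44,-21,2),(44,21,2),(-44,21,2))])*mm
HOL=np.vstack([patch((-70,38.2,22),(60,38.2,22),(60,48,22),(-70,48,22)),patch((-70,-38.2,22),(60,-38.2,22),(60,-48,22),(-70,-48,22)),
  patch((-70,-36,22),(-61,-36,22),(-61,36,22),(-70,36,22)),patch((60.8,-46,32),(70,-46,32),(70,46,32),(60.8,46,32)),patch((56,-27,28.7),(61,-27,28.7),(61,27,28.7),(56,27,28.7)),
  ring(70,48,0,70,48,22,5),patch((70,-48,0),(70,48,0),(70,48,32),(70,-48,32)),patch((-60,-38,8),(60,-38,8),(60,38,8),(-60,38,8))])*mm
def fit(M,P,p0,fz):
    """pose x,y,yaw,z ; residuals of cloud pts to model"""
    tr=cKDTree(M)
    def f(p):
        q=(P-[p[0],p[1],p[3]])@R.from_euler('z',p[2]).as_matrix(); return np.minimum(tr.query(q)[0],.006)/.001
    return least_squares(f,p0,loss='soft_l1',x_scale=[.01,.01,.1,.01],diff_step=1e-3)
def crop(n,c,r,z0,z1):
    W=cloud(n,np.load(n+"_d.npy")).reshape(-1,3)
    return W[(np.hypot(W[:,0]-c[0],W[:,1]-c[1])<r)&(W[:,2]>z0)&(W[:,2]<z1)]
E
python3 - <<'E'
from fit import *
np.set_printoptions(precision=4,suppress=True)
for nm,M,c,r,z0,z1,zz in(("liner",LIN,(.588,.025),.1,.06,.12,.052),("holder",HOL,(.546,-.33),.082,.003,.04,0)):
    A=[crop(n,c,r,z0,z1) for n in("scene","top")]
    for k,P in(("scene",A[0]),("top",A[1]),("both",np.vstack(A))):
        best=min((fit(M,P,[c[0],c[1],np.radians(y),zz],0) for y in(-26,-20,-15)),key=lambda s:s.cost)
        print(nm,k,len(P),best.x[:2],np.degrees(best.x[2]),best.x[3],"cost/pt",best.cost/len(P))
E
```

```text
liner scene 1233 [0.5891 0.0206] -15.758497024890364 0.050258503270731586 cost/pt 1.8079916933360491
liner top 1366 [0.5901 0.0227] -16.065566558164065 0.05227016134970612 cost/pt 1.5699754824796797
liner both 2599 [0.5898 0.0217] -16.3038978495316 0.05148570012112427 cost/pt 1.77853787469032
holder scene 2118 [ 0.547  -0.3287] -25.725212039432858 -0.0009183115752584614 cost/pt 0.9511038843786604
holder top 2095 [ 0.5465 -0.329 ] -25.537942115579725 -0.00015165473936108083 cost/pt 1.502574582641231
holder both 4213 [ 0.5469 -0.3286] -25.367961081285486 -0.0005905551290637331 cost/pt 1.2446244584002115
```

```bash
cat > g.py <<'E'
from h import *
np.set_printoptions(precision=4,suppress=True)
ST=(0.5896,0.0218,0.052,np.radians(-16.1)); HO=(0.5468,-0.3288,0.008,np.radians(-25.5))
def target(F,x,z,phi,y=0):
    """TCP at liner-frame (x,y,z) mm, tool leaning phi deg (z axis toward +x)"""
    Rz=R.from_euler('z',F[3]); p=np.array(F[:3])+Rz.apply(np.array([x,y,z])*1e-3)
    s,c=np.sin(np.radians(phi)),np.cos(np.radians(phi))
    return p,Rz*R.from_matrix(np.array([[0,c,s],[1,0,0],[0,s,-c]]))
def tabat(pivot,rest,th):
    """tab point (x,z) when liner turned th deg (tab up); pivot local point placed at rest"""
    a=np.radians(th); dx,dz=-72.5-pivot[0],53.4-pivot[1]
    return rest[0]+dx*np.cos(a)+dz*np.sin(a), rest[1]-dx*np.sin(a)+dz*np.cos(a)
def rel(p,Rt,o=None):
    o=o or get_obs(); R0=R.from_euler('xyz',o["ee_rot"])
    t=R0.inv().apply(p-np.array(o["tool_pos"])); w=(R0.inv()*Rt).as_rotvec(); return np.r_[t,w]
E
python3 - <<'E'
from g import *
t=target(ST,-72.5,53.4,35); print(t[0],t[1].as_matrix())
up=np.array([-np.sin(np.radians(35)),np.cos(np.radians(35))])
for b in(150,60): print(b,target(ST,-72.5+b*up[0],53.4+b*up[1],35)[0],rel(*target(ST,-72.5+b*up[0],53.4+b*up[1],35)))
E
```

```text
[0.5199 0.0419 0.1054] [[ 0.2773  0.787   0.5511]
 [ 0.9608 -0.2272 -0.1591]
 [ 0.      0.5736 -0.8192]]
150 [0.4373 0.0658 0.2283] [-0.3893 -0.3403 -0.0148 -0.4892 -0.4592  1.456 ]
60 [0.4869 0.0514 0.1545] [-0.4408 -0.3371  0.059  -0.4892 -0.4592  1.456 ]
```

step_arm --steps '[{"jaw": 0.45,"tx": -0.389,"ty": -0.34,"tz": -0.015,"ax": -0.489,"ay": -0.459,"az": 1.456},{"jaw": 0.45,"tx": -0.389,"ty": -0.34,"tz": -0.015,"ax": -0.489,"ay": -0.459,"az": 1.456},{"jaw": 0.45,"tx": -0.389,"ty": -0.34,"tz": -0.015,"ax": -0.489,"ay": -0.459,"az": 1.456},{"jaw": 0.45,"tx": -0.389,"ty": -0.34,"tz": -0.015,"ax": -0.489,"ay": -0.459,"az": 1.456},{"jaw": 0.45,"tx": -0.389,"ty": -0.34,"tz": -0.015,"ax": -0.489,"ay": -0.459,"az": 1.456},{"jaw": 0.45,"tx": -0.389,"ty": -0.34,"tz": -0.015,"ax": -0.489,"ay": -0.459,"az": 1.456},{"jaw": 0.45,"tx": -0.389,"ty": -0.34,"tz": -0.015,"ax": -0.489,"ay": -0.459,"az": 1.456},{"jaw": 0.45,"tx": -0.389,"ty": -0.34,"tz": -0.015,"ax": -0.489,"ay": -0.459,"az": 1.456}]'

```text
time: 1.5
tool_pos: [0.3807, 0.1665, 0.2258]
ee_rot: [2.668, 0.089, 1.658]
wrist_force: [0.1, 0.5, -0.2]
width: 0.0423
```

Run:
```python
from g import *
o=get_obs();print(o["tool_pos"],o["time"],o["joint_positions"],rel(*target(ST,-72.5-.5736*150,53.4+.8192*150,35)))
```

```text
[0.3807 0.1665 0.2258] 1.5 [ 0.4801 -0.5354  1.9253 -0.2566  1.3439  0.3775] [-0.1051  0.0392  0.0278 -0.1197 -0.1148  0.3607]
```

step_arm --steps '[{"jaw": 0.45,"tx": -0.105,"ty": 0.039,"tz": 0.028,"ax": -0.12,"ay": -0.115,"az": 0.361},{"jaw": 0.45,"tx": -0.105,"ty": 0.039,"tz": 0.028,"ax": -0.12,"ay": -0.115,"az": 0.361},{"jaw": 0.45,"tx": -0.105,"ty": 0.039,"tz": 0.028,"ax": -0.12,"ay": -0.115,"az": 0.361},{"jaw": 0.45,"tx": -0.105,"ty": 0.039,"tz": 0.028,"ax": -0.12,"ay": -0.115,"az": 0.361},{"jaw": 0.45,"tx": -0.105,"ty": 0.039,"tz": 0.028,"ax": -0.12,"ay": -0.115,"az": 0.361}]'

```text
time: 2.0
tool_pos: [0.4368, 0.0662, 0.2279]
ee_rot: [2.531, 0.0, 1.291]
wrist_force: [-0.8, -0.0, 0.5]
width: 0.0425
```

Run:
```python
from g import *
o=get_obs();print(o["tool_pos"],o["time"],o["joint_positions"])
for b in(150,50,0):print(b,rel(*target(ST,-72.5-.5736*b,53.4+.8192*b,35)))
```

```text
[0.4368 0.0662 0.2279] 2.0 [ 0.2452 -0.5621  1.9807 -0.3137  1.1963  0.561 ]
150 [-0.0003  0.0006  0.     -0.0007 -0.0006  0.0013]
50 [-0.0004  0.0007  0.1    -0.0007 -0.0006  0.0013]
0 [-0.0004  0.0007  0.15   -0.0007 -0.0006  0.0013]
```

step_arm --steps '[{"jaw": 0.45,"tx": 0,"ty": 0.0005,"tz": 0.04,"ax": 0,"ay": 0,"az": 0},{"jaw": 0.45,"tx": 0,"ty": 0.0005,"tz": 0.08,"ax": 0,"ay": 0,"az": 0},{"jaw": 0.45,"tx": 0,"ty": 0.0005,"tz": 0.115,"ax": 0,"ay": 0,"az": 0},{"jaw": 0.45,"tx": 0,"ty": 0.0005,"tz": 0.115,"ax": 0,"ay": 0,"az": 0}]'

```text
time: 2.4
tool_pos: [0.4985, 0.0483, 0.1282]
ee_rot: [2.541, 0.004, 1.293]
wrist_force: [-0.4, -0.2, 0.1]
width: 0.0424
```

Run:
```python
from g import *
print(rel(*target(ST,-72.5,53.4,35)))
ims=[]
for n in("scene","top"):
    im,d=snapshot(n); np.save(n+"_d1.npy",d)
    up=[-.5736,.8192]
    pts=[target(ST,-72.5+7*up[0],53.4+7*up[1],35,y)[0] for y in(-19,19)]+[target(ST,-72.5,53.4,35)[0]]
    u=proj(n,pts)[:,:2]; c=u[2].astype(int); print(n,u)
    x0,y0=c[0]-35,c[1]-35; cr=cv2.resize(im[y0:y0+70,x0:x0+70],(400,400),interpolation=cv2.INTER_CUBIC)[:,:,::-1].copy()
    for q in u: cv2.circle(cr,tuple(int(v) for v in (q-[x0,y0]+.5)*400/70),3,(0,0,255),-1)
    ims.append(cr)
cv2.imwrite("pics/c.png",np.hstack(ims))
```

```text
[-0.0002  0.0056  0.0314 -0.0107  0.0017  0.0053]
scene [[237.2904 168.3395]
 [230.8074 159.9481]
 [235.7754 165.0313]]
top [[218.5719 222.5145]
 [203.3904 217.7572]
 [212.0475 218.7949]]
```

View pics/c.png

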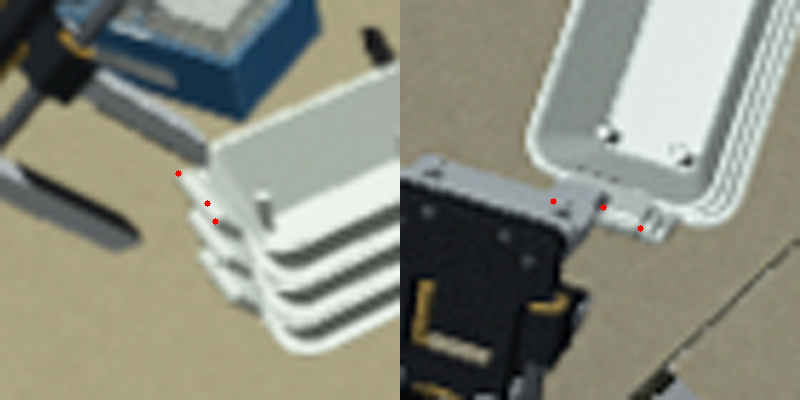

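Run:
```python
from g import *
o=get_obs();print(rel(*target(ST,-72.5,53.4,35)),o["joint_positions"],o["qvel"],o["wrist_force"],o["time"])
```

```text
[-0.0014  0.0008  0.0352 -0.0023 -0.0014  0.0035] [ 0.1452 -0.3682  2.0524 -0.3014  0.914   0.5405] [ 0.0056 -0.0383 -0.0321 -0.003  -0.0047  0.005 ] [ 0.9266 -0.5142  0.4574] 2.5
```

step_arm --steps '[{"jaw": 0.45,"tx": -0.001,"ty": 0.001,"tz": 0.01,"ax": -0.002,"ay": -0.001,"az": 0.003},{"jaw": 0.45,"tx": -0.001,"ty": 0.001,"tz": 0.02,"ax": -0.002,"ay": -0.001,"az": 0.003},{"jaw": 0.45,"tx": -0.001,"ty": 0.001,"tz": 0.03,"ax": -0.002,"ay": -0.001,"az": 0.003},{"jaw": 0.45,"tx": -0.001,"ty": 0.001,"tz": 0.035,"ax": -0.002,"ay": -0.001,"az": 0.003},{"jaw": 0.45,"tx": -0.001,"ty": 0.001,"tz": 0.035,"ax": -0.002,"ay": -0.001,"az": 0.003},{"jaw": 0.45,"tx": -0.001,"ty": 0.001,"tz": 0.035,"ax": -0.002,"ay": -0.001,"az": 0.003}]'

```text
time: 3.1
tool_pos: [0.5201, 0.0422, 0.1055]
ee_rot: [2.531, 0.0, 1.29]
wrist_force: [-0.4, -0.7, 0.0]
width: 0.0423
```

Run:
```python
from g import *
ims=[]
for n in("scene","top"):
    im,d=snapshot(n); c=proj(n,[target(ST,-72.5,53.4,35)[0]])[0].astype(int)
    x0,y0=c[0]-30,c[1]-30; ims.append(cv2.resize(im[y0:y0+60,x0:x0+60],(400,400),interpolation=cv2.INTER_CUBIC)[:,:,::-1])
cv2.imwrite("pics/d.png",np.hstack(ims))
o=get_obs();print(rel(*target(ST,-72.5,53.4,35)),o["wrist_force"],o["time"])
```

```text
[-0.0004 -0.0005  0.0004  0.0003 -0.0006  0.0004] [ 0.0891 -0.179   0.0571] 3.2
```

View pics/d.png

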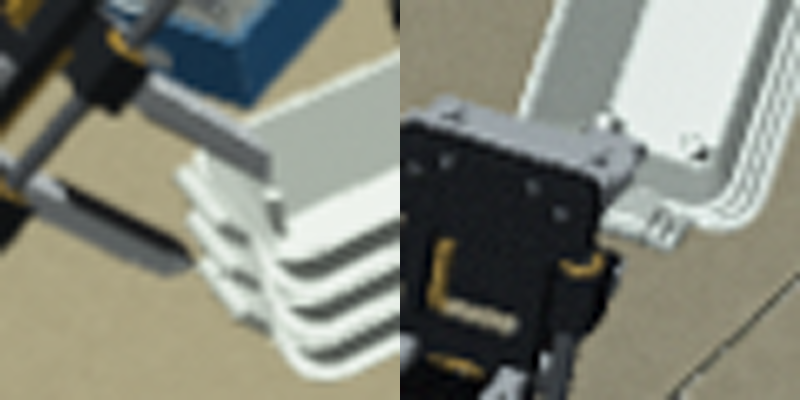

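step_arm --steps '[{"jaw": 0.12,"tx": 0,"ty": 0,"tz": 0,"ax": 0,"ay": 0,"az": 0},{"jaw": 0.12,"tx": 0,"ty": 0,"tz": 0,"ax": 0,"ay": 0,"az": 0},{"jaw": 0.12,"tx": 0,"ty": 0,"tz": 0,"ax": 0,"ay": 0,"az": 0},{"jaw": 0.12,"tx": 0,"ty": 0,"tz": 0,"ax": 0,"ay": 0,"az": 0},{"jaw": 0.12,"tx": 0,"ty": 0,"tz": 0,"ax": 0,"ay": 0,"az": 0}]'

```text
time: 3.7
tool_pos: [0.5202, 0.0423, 0.106]
ee_rot: [2.53, -0.0, 1.291]
wrist_force: [-0.2, -0.4, 0.4]
width: 0.0115
```

step_arm --steps '[{"jaw": 0.1,"tx": 0,"ty": 0,"tz": 0},{"jaw": 0.1,"tx": 0,"ty": 0,"tz": 0}]'

```text
invalid input
```

step_arm --steps '[{"jaw": 0.06,"tx": 0,"ty": 0,"tz": 0},{"jaw": 0.0,"tx": 0,"ty": 0,"tz": 0},{"jaw": 0.0,"tx": 0,"ty": 0,"tz": 0}]'

```text
invalid input
```

Run:
```python
from g import *
o=get_obs();print(rel(*target(ST,-72.5,53.4,35)),o["wrist_force"],o["width"],o["time"])
for th in(4,8,12,16):
    x,z=tabat((59.3,16.7),(59.3,16.7),th); print(th,x,z,rel(*target(ST,x,z,35-th)))
    x,z=tabat((59.3,16.7),(47.3,16.7),th); print("   drawn",rel(*target(ST,x,z,35-th)))
```

```text
[-0.0004 -0.0005  0.0004  0.0003 -0.0006  0.0005] [-0.1732 -0.3535  0.3532] 0.011542206954680332 3.7
4 -69.61887923783543 62.50450388401127 [-0.0004  0.0071 -0.0054  0.0701 -0.0006  0.0005]
   drawn [-0.0004 -0.0027 -0.0122  0.0701 -0.0006  0.0005]
8 -66.1096786549046 71.38585282935226 [-0.0005  0.0151 -0.0106  0.1399 -0.0006  0.0005]
   drawn [-0.0004  0.0052 -0.0175  0.1399 -0.0006  0.0005]
12 -61.989494723703835 80.00077779671136 [-0.0005  0.0234 -0.0153  0.2097 -0.0006  0.0005]
   drawn [-0.0004  0.0136 -0.0222  0.2097 -0.0006  0.0005]
16 -57.278400566186576 88.3073077376168 [-0.0005  0.032  -0.0194  0.2795 -0.0005  0.0005]
   drawn [-0.0004  0.0222 -0.0263  0.2795 -0.0005  0.0005]
```

All row fields are required.

step_arm --steps '[{"jaw": 0.1,"tx": 0,"ty": 0,"tz": 0,"ax": 0,"ay": 0,"az": 0},{"jaw": 0.09,"tx": 0,"ty": 0,"tz": 0,"ax": 0,"ay": 0,"az": 0}]'

```text
time: 3.9
tool_pos: [0.5202, 0.0423, 0.1061]
ee_rot: [2.53, -0.0, 1.29]
wrist_force: [0.4, 0.2, 0.4]
width: 0.0084
```

step_arm --steps '[{"jaw": 0.04,"tx": 0,"ty": 0,"tz": 0,"ax": 0,"ay": 0,"az": 0},{"jaw": 0.0,"tx": 0,"ty": 0,"tz": 0,"ax": 0,"ay": 0,"az": 0},{"jaw": 0.0,"tx": 0,"ty": 0,"tz": 0,"ax": 0,"ay": 0,"az": 0}]'

```text
time: 4.2
tool_pos: [0.5202, 0.0423, 0.106]
ee_rot: [2.531, -0.0, 1.29]
wrist_force: [0.7, -0.1, -0.1]
width: 0.0072
```

Run:
```python
from g import *
o=get_obs();print(rel(*target(ST,-72.5,53.4,35)),o["wrist_force"],o["wrist_torque"],o["width"],o["time"])
```

```text
[-0.0004 -0.0004  0.0004  0.0002 -0.0006  0.0004] [ 0.6792 -0.1433 -0.0815] [0.0149 0.3264 0.0173] 0.00717983488954321 4.2
```

step_arm --steps '[{"jaw": 0,"tx": 0,"ty": 0.0018,"tz": -0.0015,"ax": 0.0175,"ay": 0,"az": 0},{"jaw": 0,"tx": 0,"ty": 0.0037,"tz": -0.003,"ax": 0.0349,"ay": 0,"az": 0},{"jaw": 0,"tx": 0,"ty": 0.0056,"tz": -0.0044,"ax": 0.0524,"ay": 0,"az": 0},{"jaw": 0,"tx": 0,"ty": 0.0076,"tz": -0.0058,"ax": 0.0698,"ay": 0,"az": 0},{"jaw": 0,"tx": 0,"ty": 0.0076,"tz": -0.0058,"ax": 0.0698,"ay": 0,"az": 0}]'

```text
time: 4.7
tool_pos: [0.5239, 0.0413, 0.1161]
ee_rot: [2.6, -0.001, 1.29]
wrist_force: [-0.1, -0.1, -0.6]
width: 0.0077
```

Run:
```python
from g import *
o=get_obs();print(o["wrist_force"],o["wrist_torque"],o["width"],o["time"])
for th in(4,6,8,10,12,14):
    x,z=tabat((59.3,16.7),(59.3,16.7),th); print(th,rel(*target(ST,x,z,35-th)))
```

```text
[-0.133  -0.0802 -0.5599] [0.0334 0.3078 0.0726] 0.007704947179285233 4.7
4 [-0.0005 -0.0018  0.0008  0.0008 -0.0008 -0.0004]
6 [-0.0005  0.002  -0.0021  0.0357 -0.0008 -0.0004]
8 [-0.0005  0.0058 -0.005   0.0706 -0.0008 -0.0004]
10 [-0.0005  0.0098 -0.0077  0.1055 -0.0008 -0.0004]
12 [-0.0005  0.0138 -0.0102  0.1404 -0.0008 -0.0004]
14 [-0.0005  0.0179 -0.0126  0.1753 -0.0008 -0.0004]
```

step_arm --steps '[{"jaw": 0,"tx": 0,"ty": 0.001,"tz": -0.001,"ax": 0.025,"ay": 0,"az": 0},{"jaw": 0,"tx": 0,"ty": 0.0035,"tz": -0.0035,"ax": 0.053,"ay": 0,"az": 0},{"jaw": 0,"tx": 0,"ty": 0.0058,"tz": -0.0051,"ax": 0.0706,"ay": 0,"az": 0},{"jaw": 0,"tx": 0,"ty": 0.0078,"tz": -0.0065,"ax": 0.088,"ay": 0,"az": 0},{"jaw": 0,"tx": 0,"ty": 0.0098,"tz": -0.0078,"ax": 0.1055,"ay": 0,"az": 0},{"jaw": 0,"tx": 0,"ty": 0.0118,"tz": -0.0091,"ax": 0.123,"ay": 0,"az": 0},{"jaw": 0,"tx": 0,"ty": 0.0138,"tz": -0.0103,"ax": 0.1404,"ay": 0,"az": 0},{"jaw": 0,"tx": 0,"ty": 0.0138,"tz": -0.0103,"ax": 0.1404,"ay": 0,"az": 0}]'

```text
time: 5.5
tool_pos: [0.5309, 0.0393, 0.1327]
ee_rot: [2.74, -0.001, 1.289]
wrist_force: [0.2, 0.5, -0.4]
width: 0.0078
```

Run:
```python
from g import *
o=get_obs();print(o["wrist_force"],o["wrist_torque"],o["width"],o["time"])
for th,dx in((12,0),(14,0),(14,-4),(14,-8),(14,-12)):
    x,z=tabat((59.3,16.7),(59.3+dx,16.7),th); print(th,dx,rel(*target(ST,x,z,35-th)))
a=np.load("scene_i.npy")
ims=[]
for n in("scene","top"):
    im,d=snapshot(n); c=proj(n,[target(ST,0,40,35)[0]])[0].astype(int)
    x0,y0=c[0]-40,c[1]-40; ims.append(cv2.resize(im[y0:y0+80,x0:x0+80],(400,400),interpolation=cv2.INTER_CUBIC)[:,:,::-1])
cv2.imwrite("pics/e.png",np.hstack(ims))
```

```text
[ 0.2144  0.5289 -0.4385] [-0.029   0.3189 -0.0082] 0.007776108334996045 5.5
12 0 [-0.0005 -0.0009  0.0003  0.0003 -0.0009 -0.0009]
14 0 [-0.0005  0.0028 -0.0026  0.0352 -0.0009 -0.0009]
14 -4 [-0.0005 -0.0009 -0.0042  0.0352 -0.0009 -0.0009]
14 -8 [-0.0005 -0.0046 -0.0058  0.0352 -0.0009 -0.0009]
14 -12 [-0.0005 -0.0082 -0.0073  0.0352 -0.0009 -0.0009]
```

View pics/e.png

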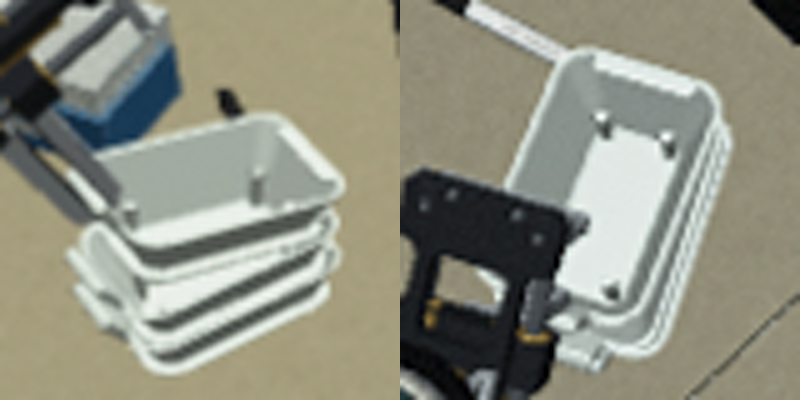

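The top liner is raised at its tab end ((100,190) left crop) while the two below lie flat. Next: draw back, then lift.

step_arm --steps '[{"jaw": 0,"tx": 0,"ty": 0.0012,"tz": -0.001,"ax": 0.0175,"ay": 0,"az": 0},{"jaw": 0,"tx": 0,"ty": 0.0026,"tz": -0.0024,"ax": 0.0352,"ay": 0,"az": 0},{"jaw": 0,"tx": 0,"ty": 0.0008,"tz": -0.0033,"ax": 0.0352,"ay": 0,"az": 0},{"jaw": 0,"tx": 0,"ty": -0.001,"tz": -0.0041,"ax": 0.0352,"ay": 0,"az": 0},{"jaw": 0,"tx": 0,"ty": -0.0032,"tz": -0.005,"ax": 0.0352,"ay": 0,"az": 0},{"jaw": 0,"tx": 0,"ty": -0.0054,"tz": -0.006,"ax": 0.0352,"ay": 0,"az": 0},{"jaw": 0,"tx": 0,"ty": -0.0082,"tz": -0.0072,"ax": 0.0352,"ay": 0,"az": 0},{"jaw": 0,"tx": 0,"ty": -0.0082,"tz": -0.0072,"ax": 0.0352,"ay": 0,"az": 0}]'

```text
time: 6.4
tool_pos: [0.5197, 0.0424, 0.1353]
ee_rot: [2.776, -0.001, 1.29]
wrist_force: [0.0, 0.2, -0.3]
width: 0.0077
```

Run:
```python
from g import *
o=get_obs();print(o["wrist_force"],o["wrist_torque"],o["width"],o["time"])
for th,dx,dz in((14,-12,0),(14,-12,10),(14,-12,30),(14,-15,120)):
    x,z=tabat((59.3,16.7),(59.3+dx,16.7+dz),th); print(th,dx,dz,rel(*target(ST,x,z,35-th)))
```

```text
[ 0.0247  0.1603 -0.2866] [-0.0398  0.3146 -0.0118] 0.007732872348273852 6.4
14 -12 0 [-0.0004  0.0014 -0.0004 -0.0008 -0.0007 -0.0002]
14 -12 10 [-0.0004  0.005  -0.0098 -0.0008 -0.0007 -0.0002]
14 -12 30 [-0.0004  0.0121 -0.0285 -0.0008 -0.0007 -0.0002]
14 -15 120 [-0.0003  0.0415 -0.1136 -0.0008 -0.0007 -0.0002]
```

step_arm --steps '[{"jaw": 0,"tx": 0,"ty": 0.002,"tz": -0.005,"ax": 0,"ay": 0,"az": 0},{"jaw": 0,"tx": 0,"ty": 0.004,"tz": -0.01,"ax": 0,"ay": 0,"az": 0},{"jaw": 0,"tx": 0,"ty": 0.0075,"tz": -0.02,"ax": 0,"ay": 0,"az": 0},{"jaw": 0,"tx": 0,"ty": 0.011,"tz": -0.03,"ax": 0,"ay": 0,"az": 0},{"jaw": 0,"tx": 0,"ty": 0.018,"tz": -0.05,"ax": 0,"ay": 0,"az": 0},{"jaw": 0,"tx": 0,"ty": 0.028,"tz": -0.08,"ax": 0,"ay": 0,"az": 0},{"jaw": 0,"tx": 0,"ty": 0.04,"tz": -0.113,"ax": 0,"ay": 0,"az": 0},{"jaw": 0,"tx": 0,"ty": 0.04,"tz": -0.113,"ax": 0,"ay": 0,"az": 0}]'

```text
time: 7.2
tool_pos: [0.5197, 0.0433, 0.2636]
ee_rot: [2.763, -0.005, 1.29]
wrist_force: [0.6, 0.0, 0.8]
width: 0.0076
```

Run:
```python
from g import *
o=get_obs();print(o["wrist_force"],o["wrist_torque"],o["width"],o["time"],o["joint_positions"])
th=10
for px,pz in((50,110),(50,20)):   # flange edge rest in seated frame z measured from inner floor; 
    x,z=tabat((59.3,16.7),(px,pz),th); t=target(HO,x,z,35-th); print(px,pz,t[0],rel(*t))
ims=[]
for n in("scene","top"):
    im,d=snapshot(n); c=proj(n,[target(ST,0,40,35)[0]])[0].astype(int)
    x0,y0=c[0]-45,c[1]-50; ims.append(cv2.resize(im[y0:y0+90,x0:x0+90],(400,400),interpolation=cv2.INTER_CUBIC)[:,:,::-1])
cv2.imwrite("pics/f.png",np.hstack(ims))
```

```text
[0.5975 0.0393 0.8384] [0.0527 0.3045 0.002 ] 0.007635450603632977 7.2 [ 0.0508 -0.2449  1.6291 -0.1181  1.3972  0.3318]
50 110 [ 0.4805 -0.2972  0.177 ] [-0.3384  0.0212  0.0999 -0.0577 -0.0697  0.1489]
50 20 [ 0.4805 -0.2972  0.087 ] [-0.3389 -0.012   0.1835 -0.0577 -0.0697  0.1489]
```

View pics/f.png

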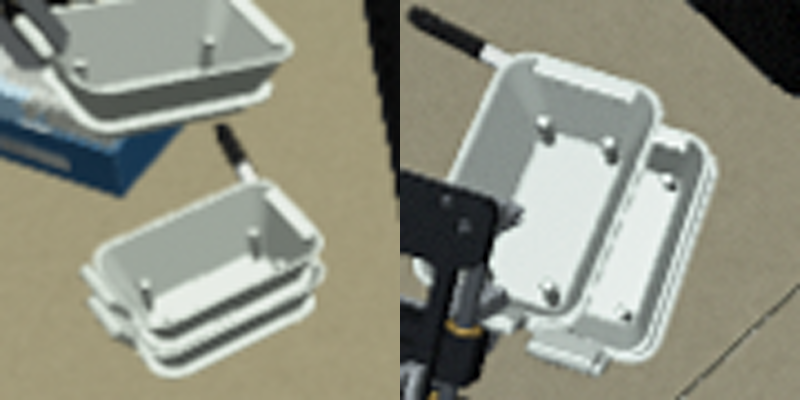

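The free liner hangs in the gripper (left crop top) and the two others remain nested and in place. Next: go above the holder.

step_arm --steps '[{"jaw": 0,"tx": -0.04,"ty": 0.002,"tz": 0,"ax": -0.007,"ay": -0.009,"az": 0.018},{"jaw": 0,"tx": -0.085,"ty": 0.005,"tz": 0.01,"ax": -0.014,"ay": -0.017,"az": 0.037},{"jaw": 0,"tx": -0.13,"ty": 0.008,"tz": 0.02,"ax": -0.022,"ay": -0.026,"az": 0.056},{"jaw": 0,"tx": -0.175,"ty": 0.011,"tz": 0.04,"ax": -0.03,"ay": -0.036,"az": 0.077},{"jaw": 0,"tx": -0.22,"ty": 0.014,"tz": 0.055,"ax": -0.038,"ay": -0.046,"az": 0.098},{"jaw": 0,"tx": -0.265,"ty": 0.017,"tz": 0.07,"ax": -0.046,"ay": -0.056,"az": 0.12},{"jaw": 0,"tx": -0.305,"ty": 0.019,"tz": 0.085,"ax": -0.052,"ay": -0.063,"az": 0.135},{"jaw": 0,"tx": -0.338,"ty": 0.021,"tz": 0.1,"ax": -0.058,"ay": -0.07,"az": 0.149}]'

```text
time: 8.1
tool_pos: [0.4753, -0.2984, 0.1679]
ee_rot: [2.718, 0.004, 1.123]
wrist_force: [0.8, -0.2, -0.2]
width: 0.0078
```

step_arm --steps '[{"jaw": 0,"tx": 0,"ty": 0,"tz": 0,"ax": 0,"ay": 0,"az": 0},{"jaw": 0,"tx": 0,"ty": 0,"tz": 0,"ax": 0,"ay": 0,"az": 0}]'

```text
time: 8.3
tool_pos: [0.4739, -0.2979, 0.1649]
ee_rot: [2.723, 0.002, 1.121]
wrist_force: [-0.0, 1.0, -0.0]
width: 0.0078
```

Run:
```python
from fit import *
from g import *
o=get_obs();print(o["tool_pos"],o["wrist_force"],o["wrist_torque"],o["width"],o["time"],o["joint_positions"])
print("rel to (50,110)",rel(*target(HO,*tabat((59.3,16.7),(50,110),10),25)))
# fit the held liner: expected pose from TCP, compare with clouds in liner frame
Rl=R.from_euler('xyz',o["ee_rot"])*R.from_matrix(np.array([[0,np.cos(t35),np.sin(t35)],[1,0,0],[0,np.sin(t35),-np.cos(t35)]])).inv()
P0=np.array(o["tool_pos"])-Rl.apply(np.array([-.0725,0,.0534]))
print("expected liner",P0,Rl.as_euler('zyx',degrees=True))
tr=cKDTree(LIN); A=[]
for n in("scene","top"):
    im,d=snapshot(n); W=cloud(n,d)[d>0]; q=Rl.inv().apply(W-P0)
    k=(q[:,0]>-58)&(q[:,0]<72)&(abs(q[:,1])<.05)&(q[:,2]>-.01)&(q[:,2]<.06)&(q[:,0]>-.058); A.append(q[k])
for nm,Q in(("scene",A[0]),("top",A[1]),("both",np.vstack(A))):
    f=lambda p:np.minimum(tr.query(R.from_rotvec(p[3:]).inv().apply(Q-p[:3]))[0],.006)/.001
    s=least_squares(f,np.zeros(6),loss='soft_l1',x_scale=[.01]*3+[.1]*3,diff_step=1e-3)
    s=least_squares(f,s.x+1e-4,loss='soft_l1',x_scale=[.01]*3+[.1]*3,diff_step=1e-2)
    print(nm,len(Q),s.x[:3]*1e3,np.degrees(s.x[3:]),s.cost/len(Q))
cv2.imwrite("pics/x.png",im[:,:,::-1])
```

```text
[ 0.4739 -0.2979  0.1649] [-0.0337  1.0084 -0.0382] [ 0.0514  0.3424 -0.0068] 0.007812450700885082 8.3 [-0.731  -0.1761  1.7789  0.1224  1.1371 -0.3108]
rel to (50,110) [ 0.0035  0.0101 -0.0087 -0.0177  0.0041 -0.0031]
expected liner [ 0.5287 -0.3246  0.0987] [-26.1822   9.9679   4.7088]
scene 4793 [ 0.0684 -1.0421 -1.7137] [ 0.1245  0.0801 -0.6605] 3.577510947714009
top 3150 [-0.06    0.9008  1.0601] [-0.6616  0.11    0.5696] 3.514765220074671
both 7943 [ 0.6618 -0.1725 -0.7678] [-0.0407 -0.8865  0.8951] 3.631896058894651
```

step_arm --steps '[{"jaw": 0,"tx": 0.0035,"ty": 0.01,"tz": -0.0087,"ax": -0.018,"ay": 0.004,"az": -0.003},{"jaw": 0,"tx": 0.0035,"ty": 0.01,"tz": -0.0087,"ax": -0.018,"ay": 0.004,"az": -0.003},{"jaw": 0,"tx": 0.0035,"ty": 0.01,"tz": -0.0087,"ax": -0.018,"ay": 0.004,"az": -0.003}]'

```text
time: 8.7
tool_pos: [0.4827, -0.2959, 0.1812]
ee_rot: [2.698, 0.002, 1.13]
wrist_force: [0.2, 0.3, -1.1]
width: 0.0078
```

```bash
cat > held.py <<'E'
from fit import *
from g import *
def held(save=None):
    o=get_obs(); M=R.from_matrix(np.array([[0,np.cos(t35),np.sin(t35)],[1,0,0],[0,np.sin(t35),-np.cos(t35)]]))
    Rl=R.from_euler('xyz',o["ee_rot"])*M.inv(); P0=np.array(o["tool_pos"])-Rl.apply([-.0725,0,.0534])
    print("t",o["time"],"F",o["wrist_force"],"T",o["wrist_torque"],"w",o["width"])
    print("expected liner ZYX",Rl.as_euler('ZYX',degrees=True))
    tr=cKDTree(LIN); Rh=R.from_euler('z',HO[3]); A=[]
    for n in("scene","top"):
        im,d=snapshot(n); W=cloud(n,d)[d>0]; q=Rl.inv().apply(W-P0); np.save(n+"_i.npy",im)
        A.append(q[(q[:,0]>-.055)&(q[:,0]<.07)&(abs(q[:,1])<.046)&(q[:,2]>.0)&(q[:,2]<.052)])
    for nm,Q in(("scene",A[0]),("top",A[1]),("both",np.vstack(A))):
        f=lambda p:np.minimum(tr.query(R.from_rotvec(p[3:]/20).inv().apply(Q-p[:3]/1000))[0],.006)/.001
        s=least_squares(f,np.full(6,1e-3),loss='soft_l1',x_scale=1,method='trf',jac=lambda p:np.stack([(f(p+e)-f(p-e))/.4 for e in np.eye(6)*.2],1))
        a=R.from_rotvec(s.x[3:]/20); fl=Rh.inv().apply(P0+Rl.apply(s.x[:3]/1000+a.apply([.0593,0,.0167]))-np.array(HO[:3]))*1e3
        e=(Rh.inv()*Rl*a).as_euler('ZYX',degrees=True)
        print(nm,len(Q),"dpos mm",s.x[:3],"drot",np.degrees(s.x[3:]/20),"cost",s.cost/len(Q),"| flange in seat frame",fl,"euler in holder",e)
E
python3 - <<'E'
from held import *
print("rel to (50,110)",rel(*target(HO,*tabat((59.3,16.7),(50,110),10),25)))
held()
E
```

```text
rel to (50,110) [-0.0021 -0.0031  0.0031  0.0073 -0.0001  0.0047]
t 8.7 F [ 0.1571  0.314  -1.1378] T [0.0307 0.3066 0.0162] w 0.0077788937714026755
expected liner ZYX [-25.274    9.5812  -0.112 ]
scene 1719 dpos mm [ 0.0545 -0.8982 -1.3852] drot [ 0.3052  0.1633 -0.2825] cost 1.0762506115194983 | flange in seat frame [ 51.7015   1.2585 113.5101] euler in holder [-0.0606  9.7445  0.1451]
top 1182 dpos mm [-0.2417  0.4152 -0.6525] drot [-0.0447  0.0504  0.6379] cost 1.1200875963292898 | flange in seat frame [ 51.5059   3.6271 114.3993] euler in holder [ 0.8729  9.6325 -0.0487]
both 2901 dpos mm [ 0.0976 -0.4153 -1.0913] drot [ 0.0953 -0.1313  0.3525] cost 1.1440715016016791 | flange in seat frame [ 51.754    2.4606 114.1067] euler in holder [0.5835 9.4501 0.0424]
```

Run:
```python
from g import *
print(get_obs()["time"])
for cx,cz in((35,60),(35,20),(35,4)):
    print(cx,cz,rel(*target(HO,*tabat((46,0),(cx,cz),10),25)))
```

```text
8.8
35 60 [-0.0017 -0.0165  0.0351  0.0053 -0.0002  0.0039]
35 20 [-0.0017 -0.0336  0.0713  0.0053 -0.0002  0.0039]
35 4 [-0.0016 -0.0405  0.0857  0.0053 -0.0002  0.0039]
```

step_arm --steps '[{"jaw": 0,"tx": -0.001,"ty": -0.008,"tz": 0.017,"ax": 0.005,"ay": 0,"az": 0.004},{"jaw": 0,"tx": -0.0017,"ty": -0.0165,"tz": 0.035,"ax": 0.005,"ay": 0,"az": 0.004},{"jaw": 0,"tx": -0.0017,"ty": -0.023,"tz": 0.049,"ax": 0.005,"ay": 0,"az": 0.004},{"jaw": 0,"tx": -0.0017,"ty": -0.029,"tz": 0.061,"ax": 0.005,"ay": 0,"az": 0.004},{"jaw": 0,"tx": -0.0017,"ty": -0.0336,"tz": 0.071,"ax": 0.005,"ay": 0,"az": 0.004},{"jaw": 0,"tx": -0.0017,"ty": -0.0336,"tz": 0.071,"ax": 0.005,"ay": 0,"az": 0.004},{"jaw": 0,"tx": -0.0017,"ty": -0.0336,"tz": 0.071,"ax": 0.005,"ay": 0,"az": 0.004}]'

```text
time: 9.5
tool_pos: [0.4816, -0.2978, 0.1018]
ee_rot: [2.704, -0.0, 1.126]
wrist_force: [0.1, -0.3, -0.6]
width: 0.0079
```

Run:
```python
from held import *
held()
for cx,cz in((35,20),(35,4),(35,0),(44,0)):
    print(cx,cz,rel(*target(HO,*tabat((46,0),(cx,cz),10),25)))
ims=[]
for n in("scene","top"):
    im=np.load(n+"_i.npy"); c=proj(n,[target(HO,0,10,35)[0]])[0].astype(int)
    x0,y0=c[0]-45,c[1]-45; ims.append(cv2.resize(im[y0:y0+90,x0:x0+90],(400,400),interpolation=cv2.INTER_CUBIC)[:,:,::-1])
cv2.imwrite("pics/g.png",np.hstack(ims))
```

```text
t 9.5 F [ 0.1107 -0.3393 -0.6099] T [0.0333 0.3136 0.0025] w 0.007945853357557339
expected liner ZYX [-25.503    9.9505   0.0048]
scene 1502 dpos mm [ 0.1589 -1.2534 -1.3828] drot [-0.1708  0.105  -0.2936] cost 1.1803213631398604 | flange in seat frame [51.1648 -1.5954 33.3273] euler in holder [-0.3014 10.055  -0.2178]
top 1110 dpos mm [-0.0903  0.3475  0.7478] drot [-0.1872  0.1004  0.6668] cost 1.164805412438887 | flange in seat frame [51.2833  1.0044 35.4732] euler in holder [ 0.674  10.0512 -0.0648]
both 2612 dpos mm [ 0.4325 -0.1121 -0.5667] drot [ 0.2383 -0.5526  0.7064] cost 1.2822373669800957 | flange in seat frame [51.4983  0.4595 34.7889] euler in holder [0.7117 9.3956 0.3632]
35 20 [ 0.0002 -0.0013  0.0011  0.0024  0.0004  0.0001]
35 4 [ 0.0002 -0.0081  0.0156  0.0024  0.0004  0.0001]
35 0 [ 0.0002 -0.0098  0.0192  0.0024  0.0004  0.0001]
44 0 [ 0.0002 -0.0016  0.023   0.0024  0.0004  0.0001]
```

View pics/g.png

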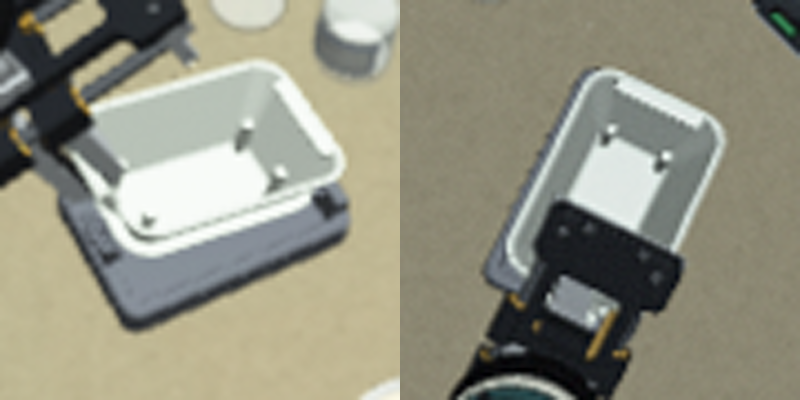

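Liner hangs tilted over the holder, aligned; lip at (310,120) left crop, near the holder's far end. Lower to just above the floor.

step_arm --steps '[{"jaw": 0,"tx": 0,"ty": -0.003,"tz": 0.004,"ax": 0.002,"ay": 0,"az": 0},{"jaw": 0,"tx": 0,"ty": -0.005,"tz": 0.009,"ax": 0.002,"ay": 0,"az": 0},{"jaw": 0,"tx": 0,"ty": -0.008,"tz": 0.0155,"ax": 0.002,"ay": 0,"az": 0},{"jaw": 0,"tx": 0,"ty": -0.0085,"tz": 0.0165,"ax": 0.002,"ay": 0,"az": 0},{"jaw": 0,"tx": 0,"ty": -0.0085,"tz": 0.0165,"ax": 0.002,"ay": 0,"az": 0},{"jaw": 0,"tx": 0,"ty": -0.0085,"tz": 0.0165,"ax": 0.002,"ay": 0,"az": 0}]'

```text
time: 10.2
tool_pos: [0.4814, -0.2979, 0.0842]
ee_rot: [2.705, 0.0, 1.126]
wrist_force: [-0.3, 0.5, -0.3]
width: 0.0075
```

Run:
```python
from g import *
o=get_obs(); print(o["wrist_force"],o["wrist_torque"],o["time"])
for cx,cz in((35,4),(35,2),(35,1),(35,0),(44,0)):
    print(cx,cz,rel(*target(HO,*tabat((46,0),(cx,cz),10),25)))
```

```text
[-0.3322  0.5452 -0.2986] [0.0012 0.2993 0.0218] 10.2
35 4 [ 0.0002  0.0004 -0.0009  0.0005  0.0003  0.0001]
35 2 [ 0.0002 -0.0005  0.0009  0.0005  0.0003  0.0001]
35 1 [ 0.0002 -0.0009  0.0018  0.0005  0.0003  0.0001]
35 0 [ 0.0002 -0.0013  0.0027  0.0005  0.0003  0.0001]
44 0 [0.0002 0.0068 0.0065 0.0005 0.0003 0.0001]
```

step_arm --steps '[{"jaw": 0,"tx": 0,"ty": -0.0005,"tz": 0.001,"ax": 0,"ay": 0,"az": 0},{"jaw": 0,"tx": 0,"ty": -0.0009,"tz": 0.0018,"ax": 0,"ay": 0,"az": 0},{"jaw": 0,"tx": 0,"ty": -0.0013,"tz": 0.0027,"ax": 0,"ay": 0,"az": 0},{"jaw": 0,"tx": 0,"ty": -0.0013,"tz": 0.0027,"ax": 0,"ay": 0,"az": 0}]'

```text
time: 10.6
tool_pos: [0.4815, -0.298, 0.0814]
ee_rot: [2.704, 0.0, 1.126]
wrist_force: [-0.8, 0.0, 0.0]
width: 0.0077
```

Run:
```python
from g import *
o=get_obs(); print(o["wrist_force"],o["wrist_torque"],o["time"])
for cx,cz in((35,0),(38,.5),(41,.5),(44,.5),(44.5,.3)):
    print(cx,cz,rel(*target(HO,*tabat((46,0),(cx,cz),10),25)))
```

```text
[-0.8081  0.0238  0.0257] [-0.0029  0.2206  0.0143] 10.6
35 0 [ 0.0003 -0.0004  0.0001  0.0012  0.0005  0.    ]
38 0.5 [0.0003 0.0026 0.0009 0.0012 0.0005 0.    ]
41 0.5 [0.0003 0.0053 0.0022 0.0012 0.0005 0.    ]
44 0.5 [0.0003 0.008  0.0035 0.0012 0.0005 0.    ]
44.5 0.3 [0.0003 0.0084 0.0039 0.0012 0.0005 0.    ]
```

step_arm --steps '[{"jaw": 0,"tx": 0,"ty": 0.0013,"tz": 0.0004,"ax": 0.001,"ay": 0,"az": 0},{"jaw": 0,"tx": 0,"ty": 0.0026,"tz": 0.001,"ax": 0.001,"ay": 0,"az": 0},{"jaw": 0,"tx": 0,"ty": 0.004,"tz": 0.0016,"ax": 0.001,"ay": 0,"az": 0},{"jaw": 0,"tx": 0,"ty": 0.0053,"tz": 0.0023,"ax": 0.001,"ay": 0,"az": 0},{"jaw": 0,"tx": 0,"ty": 0.0066,"tz": 0.0029,"ax": 0.001,"ay": 0,"az": 0},{"jaw": 0,"tx": 0,"ty": 0.0078,"tz": 0.0035,"ax": 0.001,"ay": 0,"az": 0},{"jaw": 0,"tx": 0,"ty": 0.0078,"tz": 0.0035,"ax": 0.001,"ay": 0,"az": 0},{"jaw": 0,"tx": 0,"ty": 0.0078,"tz": 0.0035,"ax": 0.001,"ay": 0,"az": 0}]'

```text
time: 11.4
tool_pos: [0.4876, -0.3009, 0.0811]
ee_rot: [2.709, 0.001, 1.126]
wrist_force: [-9.5, 4.1, 7.0]
width: 0.0078
```

Run:
```python
from held import *
held()
for cx,cz,th in((44,0,10),(45,0,10),(46,0,10),(44.5,0,8),(45,0,6),(45.5,0,4)):
    print(cx,cz,th,rel(*target(HO,*tabat((46,0),(cx,cz),th),35-th)))
```

```text
t 11.4 F [-9.4685  4.1479  7.0456] T [0.4165 1.1752 0.0267] w 0.007809530790095641
expected liner ZYX [-25.4842  10.2387  -0.0383]
scene 1652 dpos mm [ 0.4595 -1.2261 -0.7177] drot [ 0.0444 -0.3661 -0.4626] cost 1.5025101592562264 | flange in seat frame [58.0648 -2.0304 13.197 ] euler in holder [-0.4537  9.8722 -0.0759]
top 1129 dpos mm [0.1147 0.4594 0.5223] drot [-0.059  -0.4214  0.721 ] cost 1.3789615787816316 | flange in seat frame [57.9358  0.9103 14.5362] euler in holder [0.748  9.8173 0.0302]
both 2781 dpos mm [ 0.7058 -0.4741 -0.2448] drot [-0.0752 -0.7186  0.2273] cost 1.5196700271501247 | flange in seat frame [58.3523 -0.5291 13.9945] euler in holder [ 0.2472  9.5203 -0.0738]
44 0 10 [ 0.0003  0.0018  0.0008 -0.0041  0.0004  0.0006]
45 0 10 [ 0.0003  0.0027  0.0012 -0.0041  0.0004  0.0006]
46 0 10 [ 0.0003  0.0036  0.0016 -0.0041  0.0004  0.0006]
44.5 0 8 [ 0.0003 -0.0016  0.0034 -0.039   0.0004  0.0006]
45 0 6 [ 0.0003 -0.0049  0.0062 -0.0739  0.0004  0.0006]
45.5 0 4 [ 0.0003 -0.0081  0.009  -0.1088  0.0004  0.0006]
```

Run:
```python
from g import *
for cx,cz,th in((41.8,0,10),(42.2,0,9),(42.7,0,8),(43.1,0,7),(43.5,0,6),(43.9,0,5)):
    print(cx,cz,th,rel(*target(HO,*tabat((46,0),(cx,cz),th),35-th)))
```

```text
41.8 0 10 [ 0.0003 -0.0002 -0.0001 -0.0041  0.0004  0.0006]
42.2 0 9 [ 0.0003 -0.0018  0.0012 -0.0216  0.0004  0.0006]
42.7 0 8 [ 0.0003 -0.0032  0.0027 -0.039   0.0004  0.0006]
43.1 0 7 [ 0.0003 -0.0048  0.0041 -0.0565  0.0004  0.0006]
43.5 0 6 [ 0.0003 -0.0063  0.0055 -0.0739  0.0004  0.0006]
43.9 0 5 [ 0.0003 -0.0078  0.007  -0.0914  0.0004  0.0006]
```

step_arm --steps '[{"jaw": 0,"tx": 0,"ty": -0.001,"tz": 0.0003,"ax": -0.01,"ay": 0,"az": 0},{"jaw": 0,"tx": 0,"ty": -0.0018,"tz": 0.0012,"ax": -0.0216,"ay": 0,"az": 0},{"jaw": 0,"tx": 0,"ty": -0.0032,"tz": 0.0027,"ax": -0.039,"ay": 0,"az": 0},{"jaw": 0,"tx": 0,"ty": -0.0048,"tz": 0.0041,"ax": -0.0565,"ay": 0,"az": 0},{"jaw": 0,"tx": 0,"ty": -0.0063,"tz": 0.0055,"ax": -0.074,"ay": 0,"az": 0},{"jaw": 0,"tx": 0,"ty": -0.0063,"tz": 0.0055,"ax": -0.074,"ay": 0,"az": 0}]'

```text
time: 12.1
tool_pos: [0.4843, -0.2993, 0.0731]
ee_rot: [2.634, 0.0, 1.125]
wrist_force: [-0.3, 0.1, 2.1]
width: 0.0074
```

Run:
```python
from held import *
held()
for cx,cz,th in((43.5,0,6),(44.5,0,6),(43.9,0,5),(44.3,0,4),(44.6,0,3),(45,0,2),(45.2,0,1),(45.3,0,0)):
    print(cx,cz,th,rel(*target(HO,*tabat((46,0),(cx,cz),th),35-th)))
```

```text
t 12.1 F [-0.268   0.1154  2.1032] T [ 0.0123  0.1081 -0.0068] w 0.007353542597665452
expected liner ZYX [-25.5174   5.9347  -0.0186]
scene 1732 dpos mm [ 0.827  -1.4004 -0.7736] drot [-0.1088 -0.3541 -0.2533] cost 1.5562813201670607 | flange in seat frame [58.8509 -1.9847 14.4424] euler in holder [-0.2714  5.5802 -0.1529]
top 1255 dpos mm [0.2207 0.7279 0.6738] drot [ 0.2364 -0.0109  0.4487] cost 1.290542093679697 | flange in seat frame [58.4612  0.7694 15.5811] euler in holder [0.4338 5.9228 0.2644]
both 2987 dpos mm [ 1.0558 -0.1252 -0.0958] drot [ 0.2164 -0.6081  0.3068] cost 1.5244792600055153 | flange in seat frame [59.1001 -0.2267 15.3613] euler in holder [0.2898 5.3261 0.2279]
43.5 0 6 [ 0.0003 -0.0001  0.0001  0.0006  0.0004  0.0005]
44.5 0 6 [0.0003 0.0008 0.0006 0.0006 0.0004 0.0005]
43.9 0 5 [ 0.0003 -0.0017  0.0015 -0.0169  0.0004  0.0005]
44.3 0 4 [ 0.0003 -0.0032  0.0029 -0.0343  0.0004  0.0005]
44.6 0 3 [ 0.0003 -0.0049  0.0043 -0.0518  0.0004  0.0005]
45 0 2 [ 0.0003 -0.0064  0.0057 -0.0692  0.0004  0.0005]
45.2 0 1 [ 0.0003 -0.0081  0.0071 -0.0867  0.0004  0.0005]
45.3 0 0 [ 0.0003 -0.0098  0.0085 -0.1041  0.0004  0.0005]
```

step_arm --steps '[{"jaw": 0,"tx": 0,"ty": 0.0005,"tz": 0.0003,"ax": 0,"ay": 0,"az": 0},{"jaw": 0,"tx": 0,"ty": -0.0006,"tz": 0.001,"ax": -0.0085,"ay": 0,"az": 0},{"jaw": 0,"tx": 0,"ty": -0.0014,"tz": 0.0017,"ax": -0.0169,"ay": 0,"az": 0},{"jaw": 0,"tx": 0,"ty": -0.0021,"tz": 0.0024,"ax": -0.0256,"ay": 0,"az": 0},{"jaw": 0,"tx": 0,"ty": -0.0028,"tz": 0.0032,"ax": -0.0343,"ay": 0,"az": 0},{"jaw": 0,"tx": 0,"ty": -0.0028,"tz": 0.0032,"ax": -0.0343,"ay": 0,"az": 0}]'

```text
time: 12.8
tool_pos: [0.4837, -0.2991, 0.0694]
ee_rot: [2.6, 0.0, 1.126]
wrist_force: [-1.8, 1.4, 3.0]
width: 0.0078
```

Run:
```python
from g import *
o=get_obs(); print(o["wrist_force"],o["wrist_torque"],o["time"])
for cx,cz,th in((44.7,0,4),(44.9,0,3),(45.1,0,2),(45.2,0,1),(45.3,0,0)):
    print(cx,cz,th,rel(*target(HO,*tabat((46,0),(cx,cz),th),35-th)))
```

```text
[-1.8491  1.4321  2.9706] [ 0.0919  0.4265 -0.0165] 12.8
44.7 0 4 [ 0.0003  0.0001 -0.0001  0.0005  0.0004  0.0002]
44.9 0 3 [ 0.0003 -0.0017  0.0011 -0.0169  0.0004  0.0002]
45.1 0 2 [ 0.0003 -0.0034  0.0025 -0.0344  0.0004  0.0002]
45.2 0 1 [ 0.0003 -0.0052  0.0037 -0.0519  0.0004  0.0002]
45.3 0 0 [ 0.0003 -0.007   0.0051 -0.0693  0.0004  0.0002]
```

Gentle; now down in small steps, watching force.

step_arm --steps '[{"jaw": 0,"tx": 0,"ty": -0.0009,"tz": 0.0005,"ax": -0.0085,"ay": 0,"az": 0},{"jaw": 0,"tx": 0,"ty": -0.0017,"tz": 0.0011,"ax": -0.0169,"ay": 0,"az": 0},{"jaw": 0,"tx": 0,"ty": -0.0017,"tz": 0.0011,"ax": -0.0169,"ay": 0,"az": 0}]'

```text
time: 13.1
tool_pos: [0.4832, -0.299, 0.068]
ee_rot: [2.581, 0.001, 1.125]
wrist_force: [-1.2, 0.6, 2.4]
width: 0.0079
```

step_arm --steps '[{"jaw": 0,"tx": 0,"ty": -0.0009,"tz": 0.0006,"ax": -0.0085,"ay": 0,"az": 0},{"jaw": 0,"tx": 0,"ty": -0.0017,"tz": 0.0013,"ax": -0.0174,"ay": 0,"az": 0},{"jaw": 0,"tx": 0,"ty": -0.0017,"tz": 0.0013,"ax": -0.0174,"ay": 0,"az": 0}]'

```text
time: 13.4
tool_pos: [0.4828, -0.2989, 0.0668]
ee_rot: [2.562, 0.001, 1.125]
wrist_force: [-2.3, 2.2, 6.1]
width: 0.0076
```

Run:
```python
from g import *
o=get_obs(); print(o["wrist_force"],o["wrist_torque"],o["time"],R.from_euler('z',-HO[3]).apply(o["wrist_force"]))
for cx,cz,th in((45.1,0,2),(45.2,0,1),(45.3,0,0),(45.3,-1,-.5)):
    print(cx,cz,th,rel(*target(HO,*tabat((46,0),(cx,cz),th),35-th)))
```

```text
[-2.2754  2.1556  6.079 ] [0.2104 0.4397 0.1096] 13.4 [-2.9818  0.966   6.079 ]
45.1 0 2 [ 0.0005 -0.0014  0.0006  0.0038  0.0011  0.0001]
45.2 0 1 [ 0.0005 -0.0033  0.0018 -0.0136  0.0011  0.0001]
45.3 0 0 [ 0.0005 -0.0051  0.0031 -0.0311  0.0011  0.0001]
45.3 -1 -0.5 [ 0.0005 -0.0066  0.0045 -0.0398  0.0011  0.0001]
```

step_arm --steps '[{"jaw": 0,"tx": 0,"ty": -0.0014,"tz": 0.0007,"ax": -0.002,"ay": 0,"az": 0},{"jaw": 0,"tx": 0,"ty": -0.0024,"tz": 0.0012,"ax": -0.006,"ay": 0,"az": 0},{"jaw": 0,"tx": 0,"ty": -0.0024,"tz": 0.0012,"ax": -0.006,"ay": 0,"az": 0}]'

```text
time: 13.7
tool_pos: [0.482, -0.2986, 0.0647]
ee_rot: [2.554, 0.001, 1.125]
wrist_force: [2.1, -0.3, 1.5]
width: 0.008
```

Run:
```python
from g import *
o=get_obs(); print(o["tool_pos"],o["wrist_torque"],o["time"],R.from_euler('z',-HO[3]).apply(o["wrist_force"]))
for cx,cz,th in((45.2,0,1),(45.3,0,0),(45.3,-1,-.5)):
    print(cx,cz,th,rel(*target(HO,*tabat((46,0),(cx,cz),th),35-th)))
```

```text
[ 0.482  -0.2986  0.0647] [-0.1642 -0.0652  0.0592] 13.7 [2.0492 0.6032 1.4628]
45.2 0 1 [ 0.0007 -0.0015  0.0006 -0.0058  0.0015 -0.0001]
45.3 0 0 [ 0.0007 -0.0033  0.0018 -0.0233  0.0015 -0.0001]
45.3 -1 -0.5 [ 0.0007 -0.0048  0.0032 -0.032   0.0015 -0.0001]
```

step_arm --steps '[{"jaw": 0,"tx": 0,"ty": -0.0008,"tz": 0.0004,"ax": -0.006,"ay": 0,"az": 0},{"jaw": 0,"tx": 0,"ty": -0.0016,"tz": 0.0008,"ax": -0.012,"ay": 0,"az": 0},{"jaw": 0,"tx": 0,"ty": -0.0016,"tz": 0.0008,"ax": -0.012,"ay": 0,"az": 0}]'

```text
time: 14.0
tool_pos: [0.4816, -0.2985, 0.0634]
ee_rot: [2.54, 0.001, 1.124]
wrist_force: [3.0, -0.1, 0.0]
width: 0.0079
```

Run:
```python
from g import *
o=get_obs(); print(o["tool_pos"],o["wrist_torque"],o["time"],R.from_euler('z',-HO[3]).apply(o["wrist_force"]))
for cx,cz,th in((45.2,0,1),(45.3,0,0),(45.3,-1,-.5)):
    print(cx,cz,th,rel(*target(HO,*tabat((46,0),(cx,cz),th),35-th)))
```

```text
[ 0.4816 -0.2985  0.0634] [-0.1021 -0.2469  0.1681] 14.0 [2.7197 1.1534 0.0074]
45.2 0 1 [ 0.0007 -0.0003 -0.0003  0.0078  0.0017 -0.0005]
45.3 0 0 [ 0.0007 -0.0022  0.0009 -0.0097  0.0017 -0.0005]
45.3 -1 -0.5 [ 0.0007 -0.0037  0.0023 -0.0184  0.0017 -0.0005]
```

step_arm --steps '[{"jaw": 0,"tx": 0.0003,"ty": -0.001,"tz": 0.0007,"ax": -0.005,"ay": 0,"az": 0},{"jaw": 0,"tx": 0.0003,"ty": -0.0018,"tz": 0.0012,"ax": -0.01,"ay": 0,"az": 0},{"jaw": 0,"tx": 0.0003,"ty": -0.0018,"tz": 0.0012,"ax": -0.01,"ay": 0,"az": 0}]'

```text
time: 14.3
tool_pos: [0.4811, -0.2981, 0.0619]
ee_rot: [2.529, 0.001, 1.124]
wrist_force: [-0.9, 0.3, 3.9]
width: 0.0077
```

Run:
```python
from held import *
held()
o=get_obs(); print(o["tool_pos"],R.from_euler('z',-HO[3]).apply(o["wrist_force"]))
for cx,cz,th in((45.3,0,0),(45.3,-1,-.5)):
    print(cx,cz,th,rel(*target(HO,*tabat((46,0),(cx,cz),th),35-th)))
im=np.load("scene_i.npy"); c=proj("scene",[target(HO,-40,15,35)[0]])[0].astype(int)
cv2.imwrite("pics/i.png",cv2.resize(im[c[1]-35:c[1]+35,c[0]-45:c[0]+45],(720,560),interpolation=cv2.INTER_CUBIC)[:,:,::-1])
```

```text
t 14.3 F [-0.9016  0.3259  3.8845] T [-0.0007  0.0045  0.0416] w 0.007670975867462406
expected liner ZYX [-25.5966  -0.0963  -0.0705]
scene 1708 dpos mm [ 0.0592 -1.401  -1.1291] drot [-0.0897 -0.109   0.2851] cost 1.5822399393716702 | flange in seat frame [59.3833 -1.886  16.3795] euler in holder [ 0.1888 -0.2048 -0.1609]
top 1384 dpos mm [0.2117 0.6474 0.3409] drot [-0.0545  0.1077  0.234 ] cost 1.1915679233993273 | flange in seat frame [59.6005  0.1004 17.6232] euler in holder [ 0.1373  0.0117 -0.1252]
both 3092 dpos mm [ 0.1163 -0.0203 -0.2655] drot [0.1003 0.0037 0.2436] cost 1.4884738130133779 | flange in seat frame [59.4746 -0.6028 17.1254] euler in holder [ 0.1471 -0.0925  0.0294]
[ 0.4812 -0.2981  0.0619] [-2.1685  0.6901  5.4229]
45.3 0 0 [ 0.0006 -0.0009 -0.      0.0015  0.002  -0.0006]
45.3 -1 -0.5 [ 0.0006 -0.0024  0.0014 -0.0073  0.002  -0.0005]
```

View pics/i.png

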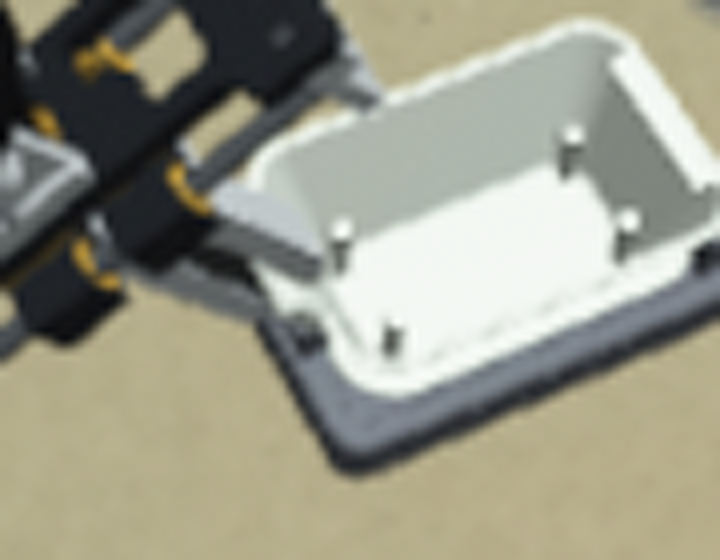

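step_arm --steps '[{"jaw": 0,"tx": 0.0003,"ty": -0.0008,"tz": 0.0004,"ax": 0,"ay": 0,"az": 0},{"jaw": 0,"tx": 0.0003,"ty": -0.0012,"tz": 0.0008,"ax": 0,"ay": 0,"az": 0},{"jaw": 0,"tx": 0.0003,"ty": -0.0012,"tz": 0.0008,"ax": 0,"ay": 0,"az": 0}]'

```text
time: 14.7
tool_pos: [0.4812, -0.2982, 0.0618]
ee_rot: [2.527, 0.002, 1.124]
wrist_force: [-4.6, 3.1, 8.3]
width: 0.0077
```

Run:
```python
from g import *
o=get_obs(); print(o["tool_pos"],o["wrist_torque"],o["time"],R.from_euler('z',-HO[3]).apply(o["wrist_force"]))
```

```text
[ 0.4812 -0.2982  0.0618] [0.0087 0.1555 0.0794] 14.7 [-5.4391  0.8031  8.3322]
```

step_arm --steps '[{"jaw": 0,"tx": 0,"ty": 0.001,"tz": -0.0008,"ax": 0,"ay": 0,"az": 0},{"jaw": 0,"tx": 0,"ty": 0.0018,"tz": -0.0014,"ax": 0.003,"ay": 0,"az": 0},{"jaw": 0,"tx": 0,"ty": 0.0018,"tz": -0.0014,"ax": 0.003,"ay": 0,"az": 0}]'

```text
time: 15.0
tool_pos: [0.4812, -0.2979, 0.0627]
ee_rot: [2.533, 0.001, 1.124]
wrist_force: [0.0, -0.1, -1.0]
width: 0.008
```

Run:
```python
from g import *
o=get_obs(); print(o["tool_pos"],o["wrist_torque"],o["time"],R.from_euler('z',-HO[3]).apply(o["wrist_force"]))
```

```text
[ 0.4812 -0.2979  0.0627] [0.0972 0.3679 0.0517] 15.0 [ 0.1045 -0.1163 -0.9578]
```

step_arm --steps '[{"jaw": 0,"tx": 0,"ty": 0.0005,"tz": -0.0012,"ax": 0.006,"ay": 0,"az": 0},{"jaw": 0,"tx": 0,"ty": 0.0008,"tz": -0.0018,"ax": 0.01,"ay": 0,"az": 0},{"jaw": 0,"tx": 0,"ty": 0.0008,"tz": -0.0018,"ax": 0.01,"ay": 0,"az": 0}]'

```text
time: 15.3
tool_pos: [0.4802, -0.2971, 0.063]
ee_rot: [2.546, 0.001, 1.125]
wrist_force: [2.5, -2.3, -7.8]
width: 0.0079
```

Run:
```python
from g import *
o=get_obs(); print(o["tool_pos"],o["wrist_torque"],o["time"],R.from_euler('z',-HO[3]).apply(o["wrist_force"]))
print(rel(*target(HO,-73.2,53.4,35)))
```

```text
[ 0.4802 -0.2971  0.063 ] [-0.0201  0.3748 -0.0724] 15.3 [ 3.1856 -0.9876 -7.8445]
[ 0.     -0.0004  0.0016 -0.0151  0.0014 -0.0005]
```

It is latched: it resists about 8 N of pull with almost no motion. Relax, release, retreat.

step_arm --steps '[{"jaw": 0,"tx": 0,"ty": -0.0004,"tz": 0.0008,"ax": -0.008,"ay": 0.001,"az": 0},{"jaw": 0,"tx": 0,"ty": -0.0006,"tz": 0.0012,"ax": -0.015,"ay": 0.001,"az": 0},{"jaw": 0,"tx": 0,"ty": -0.0006,"tz": 0.0012,"ax": -0.015,"ay": 0.001,"az": 0},{"jaw": 0.16,"tx": 0,"ty": -0.0006,"tz": 0.001,"ax": -0.015,"ay": 0.001,"az": 0},{"jaw": 0.16,"tx": 0,"ty": -0.0006,"tz": 0.001,"ax": -0.015,"ay": 0.001,"az": 0},{"jaw": 0.16,"tx": 0,"ty": -0.0006,"tz": 0.001,"ax": -0.015,"ay": 0.001,"az": 0}]'

```text
time: 15.9
tool_pos: [0.4805, -0.2973, 0.0624]
ee_rot: [2.53, 0.0, 1.125]
wrist_force: [-0.3, -0.3, 1.8]
width: 0.015
```

step_arm --steps '[{"jaw": 0.16,"tx": 0,"ty": 0,"tz": -0.006,"ax": 0,"ay": 0,"az": 0},{"jaw": 0.16,"tx": 0,"ty": 0,"tz": -0.015,"ax": 0,"ay": 0,"az": 0},{"jaw": 0.16,"tx": 0,"ty": 0,"tz": -0.03,"ax": 0,"ay": 0,"az": 0},{"jaw": 0.16,"tx": 0,"ty": 0,"tz": -0.06,"ax": 0,"ay": 0,"az": 0},{"jaw": 0.16,"tx": 0,"ty": 0,"tz": -0.1,"ax": 0,"ay": 0,"az": 0},{"jaw": 0.16,"tx": 0,"ty": 0,"tz": -0.14,"ax": 0,"ay": 0,"az": 0},{"jaw": 0.16,"tx": 0,"ty": 0,"tz": -0.14,"ax": 0,"ay": 0,"az": 0}]'

```text
time: 16.6
tool_pos: [0.4085, -0.2641, 0.1852]
ee_rot: [2.517, 0.005, 1.124]
wrist_force: [0.8, -1.4, 0.0]
width: 0.0148
```

Run:
```python
from fit import *
np.set_printoptions(precision=4,suppress=True)
o=get_obs(); print(o["tool_pos"],o["wrist_force"],o["time"])
ims=[]
for n in("scene","top"):
    im,d=snapshot(n); np.save(n+"_d.npy",d); ims.append(im)
for nm,c,zz in(("seated",(.5468,-.3288),.008),("next",(.5896,.0218),.026)):
    for n in("scene","top"):
        P=crop(n,c,.085,zz+.012,zz+.062); b=fit(LIN,P,[*c,np.radians(-25.5 if nm=="seated" else -16.1),zz],0); print(nm,n,b.x[:2],np.degrees(b.x[2]),b.x[3],b.cost/len(P))
cv2.imwrite("pics/j.png",np.hstack([cv2.resize(ims[0][120:310,215:405],(400,400)),cv2.resize(ims[1][130:270,190:400],(400,267)) if 0 else cv2.resize(ims[1][110:300,190:400],(400,400))])[:,:,::-1])
```

```text
[ 0.4085 -0.2641  0.1852] [ 0.7526 -1.3824  0.0408] 16.6
seated scene [ 0.5454 -0.3301] -25.797344646998773 0.006834673513000284 1.9554159584984154
seated top [ 0.546  -0.3279] -25.726385324135578 0.008881156236196772 1.6582611846855124
next scene [0.5899 0.0204] -15.955974110834108 0.024599672700329953 1.6515722825626424
next top [0.5905 0.0225] -16.147748973161846 0.026557670126959542 1.5882525854885157
```

View pics/j.png

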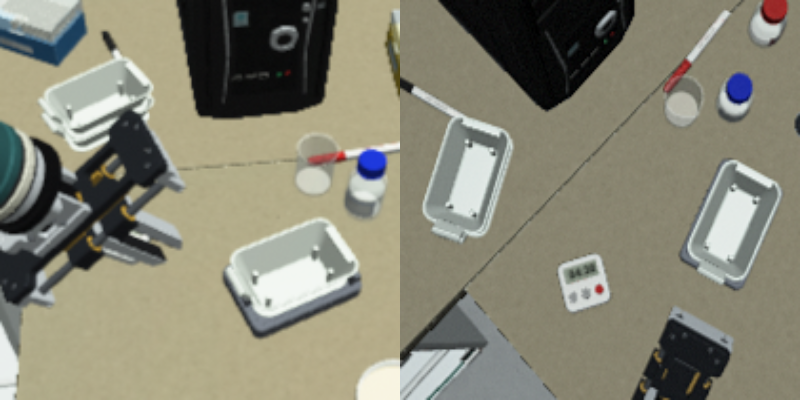

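The liner lies flat in the holder (left crop ~(295,265)). The two-liner stack is where it was to within 1 mm, the bystanders look unmoved, and the gripper is clear. Handing in.

```bash
python3 -c "
from bench import *
print(get_obs()['qvel']); print(close_job())"
```

```text
[ 0.00762403  0.05189091  0.03807313 -0.00276348 -0.00301249  0.00024866]
the job is handed in; nothing more can be done
None
```

The top liner is in the holder, flat and latched, and I handed the job in at about 16.7 s of the 45 s allowed.

**What I did:** I gripped the top liner by its tab, raised the tab end about 14° about the flange edge, drew it back about 12 mm and lifted it out. I put it in the holder flange end first at 10° tilt, pushed it under the far lip, laid it flat and pressed the tab end down. The highest force read was about 12 N, when pushing it under the lip; pressing down read at most about 10 N. Forces were read only at the end of each move, so peaks in between are unknown.

**Last checks:**
- **Seating:** the camera fit puts the liner flat, within about 2 mm of its seated place. That is no better than the calibration can tell.
- **Catch:** I did not see the click itself. A gentle pull up on the tab moved it only the catch's small play, then met about 8 N, so I take it as latched.
- **Stack:** the two remaining liners fit to within about 1 mm of where they were, still nested.
- **Bystanders:** the beaker, bottle and timer look unmoved in the last picture; the dish shows only partly in it. I did not re-measure any of them.
- **Gripper:** clear of everything at hand-in, though the arm was still settling slightly (about 0.05 rad/s).

**Disagreement:** the two cameras differ by about 2 mm in height and sideways, which is in line with their calibration.

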